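Scan a sample tray and hold its ball up to the microscope

ROBOT

A 6-joint arm with a two-finger parallel gripper is mounted at the origin on the work surface. World frame = base frame: x ahead of the robot, y to its left, z up, the work surface at z = 0. Lengths are in m, angles in rad, forces in N, time in s.
With the tool pointing down it reaches from about 0.375 to 0.9 m from the base axis. Payload 3.1 kg.
Tool frame: the origin (TCP) lies between the finger pads; the fingertips stand 22 mm ahead of it and the grasp point (between the pads) lies 3 mm ahead of it; z points along the fingers, y is the direction in which the jaws open and shut (so a half turn about z gives the same grasp; the last joint's range is limited). The gripper opens to 87 mm and grips with 3 to 60 N. Pads are 19 mm wide; open, the fingers measure 117 mm over their backs; the gripper's body (75 mm by 190 mm) begins 51 mm behind the grasp point.
Start: joints at [1.054, 0.527, 1.433, -0, 1.181, -0.178], TCP at [0.208, 0.589, 0.245] pointing down, gripper open.
Joint ranges: [-3.08, 3.08], [-0.75, 2.2], [0.22, 2.44], [-1.43, 4.57], [0, 2.65], [-2.85, 2.85]. Speed limits (rad/s): [2.79, 2.79, 3.14, 3.14, 3.14, 3.14].

INTERFACE

Orientations are given as a unit quaternion [x, y, z, w].
In Python, from rig import get_obs, camera, get_calibration, hand_in, search_frame gives the robot as it stands.
- The arm moves only by the shell command python3 -m jog 'ROWS' [FORCE]. ROWS is JSON, a list of rows, each an object with "grip": the closure in counts, from 0 (fully open) to 255 (shut); "travel": the shift along the world's x, y, z in cm, a list of three; "twist": the turn about the world's z in degrees. A call has 1 to 8 rows; each row shifts and turns the commanded pose from where the row before left it; what a row does not reach is not made up. A row lasts 1/10 s, in which the tool goes at most 50 mm and 8.59 degrees, less where a joint would pass 70% of its speed; a pose out of reach is approached as far as the arm can. A call is refused whole if a number of a shift passes 5 or a number of a turn 8.59, either way. A call with a gripper value outside its range is refused whole. The fingers move at their own pace and stop on an object; FORCE is the grip in N (left out, the last holds). Time passes only in rows, so rows that do not move let the fingers close. It gives the time, the measured TCP pose, the force and the opening at its end, in the units of the state.
- get_obs(): the state, without advancing time (a new reading comes with each control period).
- camera(name): name is "side" or "top"; returns the picture (400x640x3 uint8, red, green, blue); there is no depth.
- get_calibration(name): a dict with "fx", "fy", "cx", "cy" (pixels), "R" (3x3) and "t" (3): a world point X has camera coordinates R X + t. Camera axes: x right, y down, z forward; pixel columns grow to the right and rows downward; lengths in m; the calibration is good to about 2 mm. A picture is of the moment at which its call begins. get_calibration takes no time and is no camera call.
- hand_in(): hands the job in, once; it reports no verdict.
Trained networks look in the newest picture that a camera, given by its name, has taken for a name from the list of things; names that differ only in an ending like _2 or _b are one class to them, and where a whole thing is asked for, a point or a joint stands for the part that bears it (a point fixed in the world has none). Each returns a list of dicts, best first, with "p" (0 to 1); they miss things now and then, are a little off and sometimes report something else, mostly with a low value. They report only what shows in the picture. A call takes as long as a camera call. They do not tell look-alikes from the thing itself.
- search_frame(target, camera): "at" ([x, y, z] in m, in world coordinates, good to about 4 mm: the middle of the surface that is visible of it).
The state is a dict: "time": time; "q": joint angles; "joint_velocities": joint speeds; "joint_torque": joint torques, N m; "position": TCP position; "tool_rot": TCP orientation; "ft_force": force on the tool from outside, world axes, zero at the start; "moment": the same for the moment, N m; "grip_width": finger opening in m.
Only numpy, scipy, OpenCV 4.12 (cv2) and the standard library are available. Lean on these libraries where they do the work, as an engineer would, in place of code of your own. Each camera call takes 0.05 s, during which the arm holds its last target. There are 200 camera calls.

TASK

Log the sample in: take the code reader out of its dock, hold it steady for a good second with its nose 6 cm off the code label on the tray, aimed squarely at the label's middle, then stand it back upright in its dock and let go. Then pick the tray up by its orange grip and carry it so gently that the loose steel ball never leaves its pocket, and hold it level and still in the air in front of the bench microscope, the pocket straight above the red dot and the ball at the height of the lens's centre. Finish while still holding it there, without touching the ball or the microscope with the tray, and leave the jar, the magnifier and the tin where they are.

Things in the scene. Friction and masses are not known exactly. Their poses are not given: they have to be found in the camera images.
- tray: loose sample tray, about 0.16 kg (varies), standing on the table: blue plate 145 x 70 x 5 mm, origin at the underside beneath the grip; the plate spans x -70 to +75 mm and y -35 to +35 mm. z up. In its frame: code label wedge at -x, orange upright grip at x = 0, round ball pocket at x = +50 mm. It balances near the grip. The label end faces the robot (yaw within 0.4 rad).
- tray_grip (a point): point in the tray's orange upright grip, 40 mm above the tray's underside on the grip's centre line. The grip is 40 mm long along the tray's x, 12 mm thick along the tray's y (pinch it along y), and its top is 58 mm above the underside (53 mm above the plate). Axes as the tray's.
- tray_pocket (a point): middle of the tray's ball pocket, 16 mm above the underside: the ball's centre when the ball sits centred. The pocket is a flat floor of 32 mm diameter (black) inside a white ring rim 5 mm wide and only 2.5 mm high. Axes as the tray's.
- label (a point): middle of the face of the code label (30 x 30 mm, black pattern on white paper) on the tray's grey wedge, 49 mm towards the tray's -x from the grip and 19 mm above the underside. Its z axis is the normal of the label's face, pointing out of it: tipped 20 degrees from vertical towards the tray's -x.
- ball_center (a point): centre of the loose polished steel ball, 22 mm diameter, 44 g, which rolls freely in the pocket (it can wander about 9 mm from the middle). It climbs out over the rim if the tray is tipped more than about 35 degrees, or less when jerked. Its axes mean nothing.
- ball: the same ball; origin on its skin, turns as it rolls: use ball_center instead.
- scanner: loose hand code reader, 0.17 kg (varies), 123 mm tall, standing nose down in its dock at the start: yellow head 50 x 50 x 45 mm at the bottom, above it a black square handle 28 x 28 mm from 43 to 123 mm, a green button on top. Origin: middle of the nose face (underside). z runs up the handle; it reads out of the nose along its -z. Its sides are parallel to its x and y.
- scanner_grip (a point): point on the axis of the reader's handle, 90 mm above the nose face; a place to pinch it across two parallel flat sides (28 mm). Axes as the reader's.
- scanner_focus (a point): the reader's reading point: on its axis, 60 mm out of the nose (along its -z). Axes as the reader's.
- dock: fixed black open-topped square box on the table in which the reader stands: outside 80 x 80 x 25 mm, inside 70 x 70 mm, walls 5 mm, floor 5 mm thick; origin: middle of the underside, sides parallel to its x and y. The reader's nose then stands about 5 mm above this origin.
- microscope: fixed white bench microscope lying level; origin on the table under the red dot (24 mm) on its 8 mm thick base. Base spans x -65 to 65 and y -310 to 60 mm. Black lens barrel (60 mm diameter at most) along its y, 150 mm above the table; its front glass is 120 mm from the dot's axis on the -y side and looks to +y. Column and camera head at y -240 to -320 mm, 240 mm high.
- view_point (a point): point in the air straight above the red dot's middle, at the height of the lens's centre (150 mm above the table): the pocket's middle (tray_pocket) belongs here. Axes as the microscope's.
- jar: bystander: amber glass jar with white cap, 48 mm diameter, 65 mm tall, origin at the middle of its underside
- magnifier: bystander: black stand magnifier, 44 mm diameter, 36 mm tall, origin at the middle of its underside
- tin: bystander: aluminium tin, 52 mm diameter, 30 mm tall, origin at the middle of its underside
There are look-alikes about, which are no part of the job. There is more than one size of the scanner; the one meant has the size given above.

How it is judged:
By the outcome, as a careful person would: the job done as asked, in the order asked, and still so for the second after the job is handed in, while the arm keeps its last pose, push and grip.
It also fails if it takes over 72 s, if anything falls off the work surface, if the arm or the gripper's body presses on something with over 40 N, if the wrist force passes 120 N, or if a joint passes its speed limit or range.

## Working session

There is one attempt and no reset: what is moved stays moved. The work goes in short steps, Python scripts to look and compute and a shell command to move; the robot and the scene stay as the last step left them, time stands still between calls to the robot, and variables do not carry over. Pictures are saved under pics/ and viewed, about 8 in all and at most 12, crops included, and the job is handed in when it is done.

```bash
ls; mkdir -p pics; python3 - <<'E'
from rig import *
import cv2,numpy as np
for c in("side","top"):
    im=camera(c);cv2.imwrite(f"pics/{c}0.png",im[:,:,::-1])
    k=get_calibration(c);print(c,k)
    for n in("tray","tray_grip","tray_pocket","label","ball_center","scanner","dock","microscope","view_point","jar","magnifier","tin"):
        try:print(n,[(np.round(d["at"],3).tolist(),round(d["p"],2)) for d in search_frame(n,c)])
        except Exception as e:print(n,e)
o=get_obs();print(o)
E
```

```text
pics
side {'fx': 444.396492519517, 'fy': 444.396492519517, 'cx': 312.70510415142843, 'cy': 196.74696047319392, 'R': array([[-0.8901042 , -0.45573102,  0.00487287],
       [-0.35238536,  0.68139697, -0.64150037],
       [ 0.28903126, -0.5727193 , -0.76710725]]), 't': array([0.50710578, 0.25161571, 0.78919595])}
tray [([0.543, 0.027, 0.005], 0.69), ([0.517, 0.329, 0.048], 0.6)]
tray_grip [([0.54, 0.027, 0.008], 0.69)]
tray_pocket [([0.541, 0.027, 0.002], 0.95)]
label [([0.546, 0.03, 0.004], 0.87), ([0.741, 0.199, 0.055], 0.3)]
ball_center [([0.518, 0.324, 0.05], 0.56), ([0.588, 0.041, 0.019], 0.5)]
scanner [([0.628, 0.315, 0.03], 0.67), ([0.519, 0.328, 0.052], 0.66)]
dock [([0.507, 0.332, 0.018], 0.84)]
microscope [([0.576, -0.411, 0.006], 0.66)]
view_point [([0.577, -0.413, 0.005], 0.89)]
jar [([0.741, 0.196, 0.054], 0.9), ([0.543, 0.027, 0.009], 0.28)]
magnifier [([0.751, -0.069, 0.028], 0.88), ([0.516, 0.328, 0.052], 0.3)]
tin [([0.597, 0.041, 0.023], 0.75), ([0.413, 0.144, 0.029], 0.74)]
top {'fx': 490.97584248811967, 'fy': 490.97584248811967, 'cx': 310.5168600207912, 'cy': 206.512
[... 789 characters left out ...]
ime': 1.3, 'q': array([ 1.05350657e+00,  5.27500691e-01,  1.43269212e+00, -1.45694597e-05,
        1.18139361e+00, -1.78470873e-01]), 'joint_velocities': array([ 4.80723670e-04, -9.01895335e-04,  2.36023623e-05,  1.33589740e-03,
       -6.58440658e-04, -7.83703403e-04]), 'joint_torque': array([ 1.63571913e-04, -4.40008986e+01, -1.76985598e+01,  6.33437466e-02,
        5.05873596e-02, -1.85112947e-05]), 'position': array([0.20768337, 0.58946673, 0.24455049]), 'tool_rot': array([1.68597551e-01, 9.85684973e-01, 6.33883661e-07, 7.39866809e-06]), 'ft_force': array([ 0.13246168, -0.64302948, -0.12558363]), 'moment': array([-0.00032929, -0.00961186, -0.00894683]), 'grip_width': 0.08723213999420726}
```

View pics/side0.png

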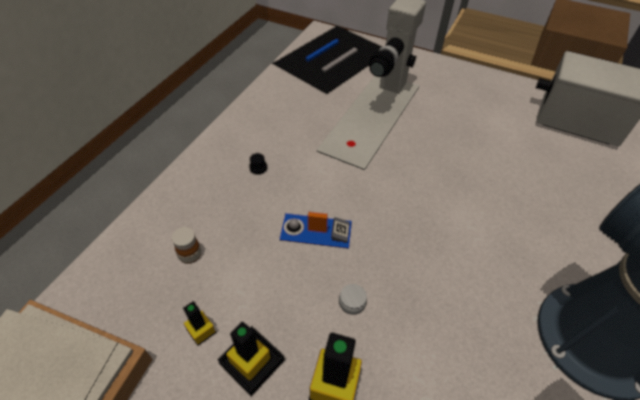

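View pics/top0.png

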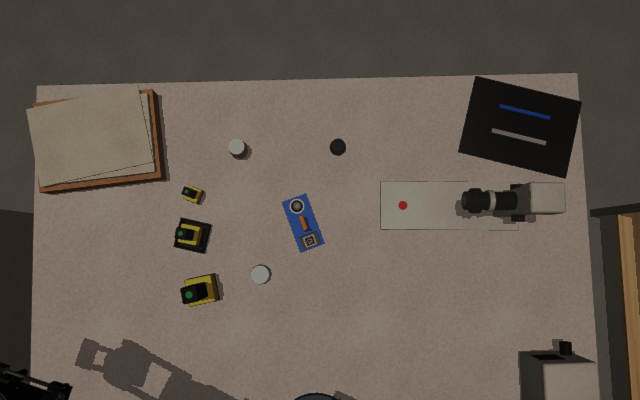

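```bash
cat > h.py <<'E'
import cv2,numpy as np
from rig import *
def proj(c,X):
    k=get_calibration(c);p=np.atleast_2d(X)@k["R"].T+k["t"]
    return np.c_[k["fx"]*p[:,0]/p[:,2]+k["cx"],k["fy"]*p[:,1]/p[:,2]+k["cy"]]
def ray(c,uv,z):  # point at height z on pixel ray
    k=get_calibration(c);d=k["R"].T@np.array([(uv[0]-k["cx"])/k["fx"],(uv[1]-k["cy"])/k["fy"],1]);o=-k["R"].T@k["t"]
    return o+d*(z-o[2])/d[2]
def tri(uvs):     # dict cam->uv
    A=[];b=[]
    for c,uv in uvs.items():
        k=get_calibration(c)
        for i,(f,cc) in enumerate((("fx","cx"),("fy","cy"))):
            m=(uv[i]-k[cc])/k[f];A.append(k["R"][i]-m*k["R"][2]);b.append(m*k["t"][2]-k["t"][i])
    return np.linalg.lstsq(np.array(A),np.array(b),rcond=None)[0]
H={"red":[(0,120,80),(6,255,255)],"orange":[(7,150,80),(18,255,255)],"blue":[(105,130,40),(125,255,255)],"green":[(45,90,30),(85,255,255)],"yellow":[(20,130,50),(34,255,255)]}
def blobs(im,col,amin=8):
    m=cv2.inRange(cv2.cvtColor(im,cv2.COLOR_RGB2HSV),*map(np.array,H[col]))
    n,l,s,ce=cv2.connectedComponentsWithStats(m)
    return sorted([(int(s[i,4]),np.round(ce[i],1),l==i) for i in range(1,n) if s[i,4]>=amin],key=lambda t:-t[0])
def crop(im,x,y,w,h,s,pts=(),pc=None):
    o=cv2.resize(im[y:y+h,x:x+w,::-1],None,fx=s,fy=s,interpolation=cv2.INTER_CUBIC)
    for poly,colr in pts:
        cv2.polylines(o,[np.int32((np.array(poly)-[x,y]+.5)*s*16)],True,colr,1,cv2.LINE_AA,4)
    return o
E
python3 - <<'E'
from h import *
for c in("side","top"):
    im=camera(c)
    for col in H:print(c,col,[(a,ce.tolist()) for a,ce,_ in blobs(im,col)][:5])
    for a,ce,m in blobs(im,"blue")[:2]:
        p=cv2.minAreaRect(np.argwhere(m)[:,::-1].astype(np.float32));b=cv2.boxPoints(p);print(np.round([ray(c,q,.003)[:2] for q in b],3).tolist())
E
```

```text
side red [(41, [350.7, 143.3])]
side orange [(239, [316.9, 220.0])]
side blue [(784, [313.1, 234.2]), (230, [321.7, 49.1])]
side green [(179, [339.7, 346.1]), (86, [241.3, 331.4]), (49, [190.6, 307.6])]
side yellow [(1272, [333.9, 382.0]), (819, [248.9, 360.2]), (432, [200.3, 329.4])]
[[0.606, 0.075], [0.634, 0.014], [0.495, -0.033], [0.474, 0.03]]
[[0.875, -0.538], [0.836, -0.687], [0.814, -0.664], [0.854, -0.518]]
top red [(58, [402.5, 204.9])]
top orange [(464, [91.4, 182.7]), (89, [150.7, 103.0]), (61, [302.7, 222.3]), (31, [41.8, 103.4]), (18, [155.2, 140.2])]
top blue [(794, [302.0, 221.0]), (217, [524.1, 111.3])]
top green [(52, [188.5, 294.5]), (23, [180.0, 233.2]), (12, [185.7, 191.1])]
top yellow [(408, [203.2, 288.6]), (226, [190.9, 234.2]), (123, [193.2, 194.4])]
[[0.607, 0.077], [0.63, 0.012], [0.494, -0.035], [0.472, 0.029]]
[[0.854, -0.526], [0.865, -0.529], [0.826, -0.666], [0.815, -0.662]]
```

```bash
cat >> h.py <<'E'
def T(x,y,yaw):
    c,s=np.cos(yaw),np.sin(yaw);return lambda P:np.array(P)@np.array([[c,s,0],[-s,c,0],[0,0,1]])+[x,y,0]
def sq(a,z,b=None):
    b=a if b is None else b
    return [[-a,-b,z],[a,-b,z],[a,b,z],[-a,b,z]]
E
python3 - <<'E'
from h import *
print("button",tri({"side":[241.3,331.4],"top":[180,233.2]}))
print("small",tri({"side":[190.6,307.6],"top":[185.7,191.1]}),"big",tri({"side":[339.7,346.1],"top":[188.5,294.5]}))
print("dot",[ray(c,p,.008) for c,p in(("side",[350.7,143.3]),("top",[402.5,204.9]))])
b=tri({"side":[241.3,331.4],"top":[180,233.2]})
# dock outline: dark region boundary in the side/top; yaw scan by yellow head edges
from scipy.optimize import least_squares
masks={c:None for c in("side","top")}
ims={c:camera(c) for c in masks}
def dark(c,x,y,w,h):
    g=ims[c][y:y+h,x:x+w].max(2)<45
    m=np.zeros((400,640),np.uint8);m[y:y+h,x:x+w]=g;
    return m
# silhouettes: dark+yellow region vs hull of dock+reader
S={}
for c,r in(("side",(205,310,95,90)),("top",(165,205,55,55))):
    m=dark(c,*r);
    y=[t for t in blobs(ims[c],"yellow") if abs(t[1]-([248.9,360.2] if c=="side" else [190.9,234.2])).max()<3][0][2]
    S[c]=y.astype(np.uint8)
    cv2.imwrite(f"/tmp/{c}m.png",m*255)
def head(p):
    f=T(*p);return f(sq(.025,.007)+sq(.025,.050))
def res(p):
    r=[]
    for c in S:
        A=np.zeros((1600,2560),np.uint8)
        return r
pose=(b[0],b[1],0)
def cost(p):
    t=0
    for c in S:
        A=np.zeros((1600,2560),np.uint8)
        hu=cv2.convexHull(np.float32(proj(c,T(*p)(sq(.025,.006)+sq(.025,.050)))))
        cv2.fillPoly(A,[np.int32((hu+.5)*4)],1)
        hh=cv2.convexHull(np.float32(proj(c,T(*p)(sq(.014,.048)+sq(.014,.128)))))
        cv2.fillPoly(A,[np.int32((hh+.5)*4)],0)
        a=cv2.resize(A.astype(np.float32),(640,400),interpolation=cv2.INTER_AREA)
        t+=np.abs(a-S[c]).sum()
    return t
from scipy.optimize import minimize
best=min((minimize(cost,(b[0],b[1],y),method="Nelder-Mead",options=dict(initial_simplex=[(b[0],b[1],y),(b[0]+.006,b[1],y),(b[0],b[1]+.006,y),(b[0],b[1],y+.15)])) for y in(-.6,-.3,0,.3,.6)),key=lambda r:r.fun)
print(best.x,best.fun)
R=T(*best.x);tr=T(.5485,.0205,.337);ph=best.x
P={}
out=[]
for c,(x,y,w,h) in {"side":(205,310,100,90),"top":(150,190,80,80)}.items():
    g=(0,255,0);q=lambda L:proj(c,L)
    pts=[(q(R(sq(.04,.025))),g),(q(R(sq(.04,0))),g),(q(R(sq(.014,.128))),(255,0,255)),(q(R(sq(.025,.050))),(255,0,255))]
    o=crop(ims[c],x,y,w,h,4,pts);out.append(cv2.copyMakeBorder(o,0,360-o.shape[0],0,400-o.shape[1],0))
out2=[]
for c,(x,y,w,h) in {"side":(270,200,100,55),"top":(265,180,80,60)}.items():
    q=lambda L:proj(c,tr(L));g=(0,255,255)
    pts=[(q(np.array(sq(.0725,.005,.035))+[.0025,0,0]),g),(q(sq(.02,.058,.006)),(0,255,0)),(q([[-.049,0,.019],[-.049-.0205,0,.019+.0564]]),(0,0,255))]
    o=crop(ims[c],x,y,w,h,4,pts);out2.append(cv2.copyMakeBorder(o,0,240-o.shape[0],0,400-o.shape[1],0))
cv2.imwrite("pics/m1.png",np.vstack([np.hstack(out),np.hstack(out2)]))
E
```

```text
button [0.52630247 0.31794699 0.1288689 ]
small [0.63270727 0.31174215 0.09579991] big [0.38194304 0.28742276 0.17155468]
dot [array([ 0.59198426, -0.24918953,  0.008     ]), array([ 0.5908395 , -0.24978487,  0.008     ])]
[ 0.52842101  0.31669501 -0.20898144] 227.0
```

View pics/m1.png

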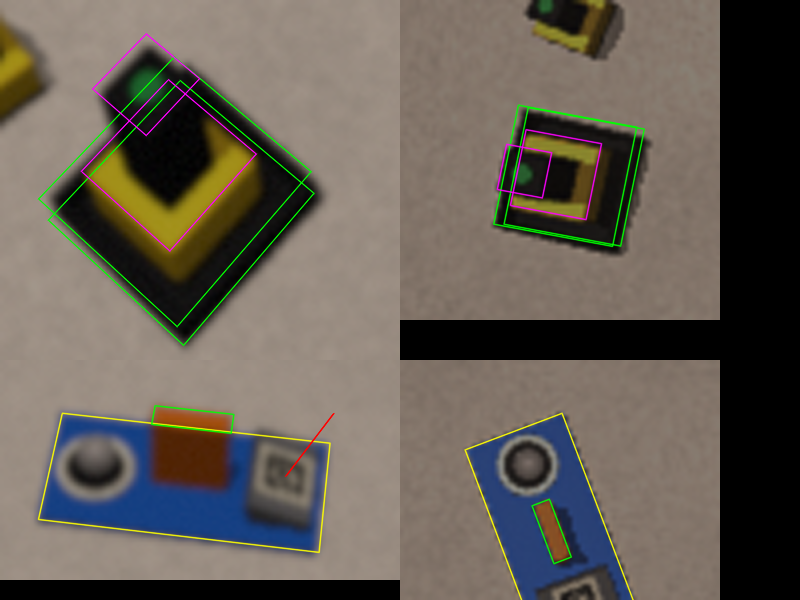

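The thing wanted could be confused with: small reader, top (193,193), 96 mm tall; reader in dock, top (188,235), button at 0.129 m; big reader, top (200,290), 172 mm. By size and dock it is the middle one, and the crop confirms it: it stands in the black square box. The tray overlay (top 302,222) matches to the pixel.

```bash
python3 -m jog '[{"grip":0,"travel":[3.2,-2.7,0],"twist":0.95},{"grip":0,"travel":[3.2,-2.7,0],"twist":0.95},{"grip":0,"travel":[3.2,-2.7,0],"twist":0.95},{"grip":0,"travel":[3.2,-2.7,0],"twist":0.95},{"grip":0,"travel":[3.2,-2.7,0],"twist":0.9},{"grip":0,"travel":[3.2,-2.7,0],"twist":0.9},{"grip":0,"travel":[3.2,-2.7,0],"twist":0.9},{"grip":0,"travel":[3.2,-2.7,0],"twist":0.9}]' 10
python3 -m jog '[{"grip":0,"travel":[3.2,-2.7,0],"twist":0},{"grip":0,"travel":[3.1,-2.9,0],"twist":0},{"grip":0,"travel":[0,0,0],"twist":0},{"grip":0,"travel":[0,0,0],"twist":0}]'
```

```text
time: 2.3
position: [0.4649, 0.3723, 0.2447]
tool_rot: [0.104, 0.995, 0.0, 0.0]
ft_force: [-0.5, -0.0, 0.3]
grip_width: 0.0871
time: 2.7
position: [0.5272, 0.3166, 0.2443]
tool_rot: [0.106, 0.994, 0.0, -0.0]
ft_force: [-1.1, 0.1, -0.3]
grip_width: 0.0872
```

```bash
python3 -m jog '[{"grip":0,"travel":[0,0,-4],"twist":0},{"grip":0,"travel":[0,0,-4],"twist":0},{"grip":0,"travel":[0,0,-4],"twist":0},{"grip":0,"travel":[0,0,-2.6],"twist":0},{"grip":100,"travel":[0,0,0],"twist":0},{"grip":255,"travel":[0,0,0],"twist":0},{"grip":255,"travel":[0,0,0],"twist":0},{"grip":255,"travel":[0,0,0],"twist":0}]' 10
python3 -m jog '[{"grip":255,"travel":[0,0,0],"twist":0},{"grip":255,"travel":[0,0,0],"twist":0},{"grip":255,"travel":[0,0,0],"twist":0},{"grip":255,"travel":[0,0,0.6],"twist":0},{"grip":255,"travel":[0,0,0],"twist":0}]' 10
```

```text
time: 3.5
position: [0.5277, 0.3183, 0.1007]
tool_rot: [0.104, 0.995, 0.001, 0.002]
ft_force: [-0.1, 0.4, 0.5]
grip_width: 0.0626
time: 4.0
position: [0.5272, 0.3176, 0.1054]
tool_rot: [0.105, 0.995, 0.0, 0.001]
ft_force: [-0.0, 1.1, 3.7]
grip_width: 0.0282
```

```bash
python3 -m jog '[{"grip":255,"travel":[0,0,0],"twist":0},{"grip":255,"travel":[0.6,-0.13,0],"twist":0},{"grip":255,"travel":[0.6,-0.13,0],"twist":0},{"grip":255,"travel":[0.6,-0.13,0],"twist":0},{"grip":255,"travel":[0.6,-0.12,0],"twist":0},{"grip":255,"travel":[0,0,0],"twist":0}]' 10
python3 -m jog '[{"grip":255,"travel":[0.5,-0.1,0],"twist":0},{"grip":255,"travel":[0.5,-0.1,0],"twist":0},{"grip":255,"travel":[0,0,0],"twist":0},{"grip":255,"travel":[0,0,0],"twist":0}]' 10
python3 - <<'E'
from h import *
print(get_obs()["ft_force"])
out=[]
for c,(x,y,w,h) in {"side":(190,290,110,110),"top":(145,180,90,90)}.items():
    im=camera(c);cv2.imwrite(f"pics/{c}2.png",im[:,:,::-1]);o=crop(im,x,y,w,h,4 if c=="top" else 4);out.append(cv2.copyMakeBorder(o,0,440-o.shape[0],0,0,0))
cv2.imwrite("pics/m2.png",np.hstack(out))
E
```

```text
time: 4.6
position: [0.5511, 0.3124, 0.1052]
tool_rot: [0.105, 0.994, 0.0, 0.0]
ft_force: [-1.3, -0.6, 5.6]
grip_width: 0.0281
time: 5.0
position: [0.5609, 0.3103, 0.1044]
tool_rot: [0.105, 0.995, -0.0, 0.0]
ft_force: [-1.6, 0.6, 2.4]
grip_width: 0.0282
[-1.57896468  0.64104172  2.3782337 ]
```

View pics/m2.png

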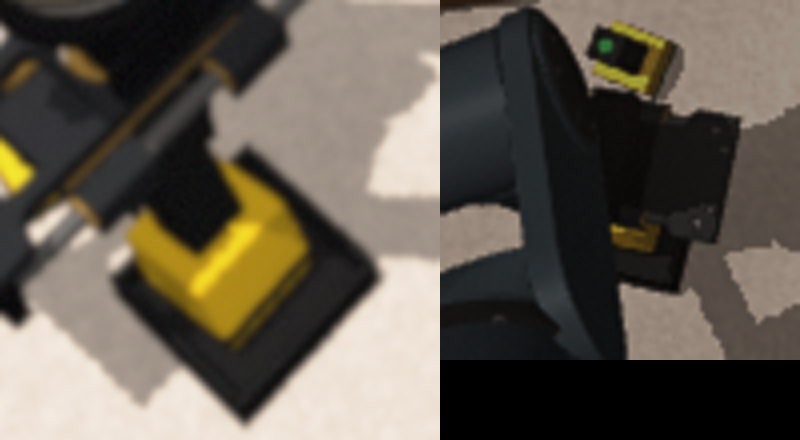

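```bash
python3 -m jog '[{"grip":255,"travel":[0,0,1],"twist":0},{"grip":255,"travel":[0,0,3],"twist":0},{"grip":255,"travel":[0,0,3],"twist":0},{"grip":255,"travel":[0,0,1],"twist":0},{"grip":255,"travel":[0,0,0],"twist":0},{"grip":255,"travel":[0,0,0],"twist":0},{"grip":255,"travel":[0,0,0],"twist":0}]' 40
cat >> h.py <<'E'
from scipy.optimize import minimize
from scipy.spatial.transform import Rotation as Ro
def reader(o,th,s,dx):  # reader->world from tcp; pitch th about jaw axis, s=grip height above nose, dx shift along tool x
    t=Ro.from_quat(o["tool_rot"]).as_matrix();y=t[:,1];g=o["position"]+.003*t[:,2]
    ex=np.cross(y,[0,0,1]);ex/=np.linalg.norm(ex)      # horizontal, perpendicular to jaws
    M=Ro.from_rotvec(y*th).as_matrix()@np.c_[ex,y,np.cross(ex,y)]
    return lambda P:(np.array(P)-[dx,0,s])@M.T+g
def fitreader(o,c,im,near,g0):
    S=[t for t in blobs(im,"yellow",30) if np.linalg.norm(t[1]-near)<45]
    m=sum(t[2] for t in S).astype(np.float32)
    def cost(p):
        f=reader(o,*p);A=np.zeros((1600,2560),np.uint8)
        for a,zs,v in((.025,(0,.045),1),(.014,(.0445,.123),0)):
            hu=cv2.convexHull(np.float32(proj(c,f(sq(a,zs[0])+sq(a,zs[1])))));cv2.fillPoly(A,[np.int32((hu+.5)*4)],v)
        a=cv2.resize(A.astype(np.float32),(640,400),interpolation=cv2.INTER_AREA)
        return np.abs(a-m).sum()
    r=min((minimize(cost,(t,g0,0),method="Nelder-Mead",options=dict(initial_simplex=[(t,g0,0),(t+.15,g0,0),(t,g0+.006,0),(t,g0,.006)])) for t in(-.5,-.3,0,.3,.5)),key=lambda r:r.fun)
    return r,m.sum()
E
python3 - <<'E'
from h import *
o=get_obs();im=camera("side")
print(o["ft_force"],o["position"])
cen=proj("side",reader(o,.35,.09,0)([0,0,.025]))[0];print(cen,[(a,c.tolist()) for a,c,_ in blobs(im,"yellow",30)])
r,n=fitreader(o,"side",im,cen,.09);print(r.x,r.fun,n)
f=reader(o,*r.x);q=lambda L:proj("side",f(L))
x,y=(cen-[75,75]).astype(int)
cv2.imwrite("pics/m3.png",crop(im,max(x,0),min(y,250),150,150,4,[(q(sq(.025,0)),(0,255,0)),(q(sq(.025,.045)),(255,0,255)),(q(sq(.014,.123)),(255,255,0))]))
E
```

```text
time: 5.8
position: [0.5595, 0.3099, 0.1827]
tool_rot: [0.105, 0.995, -0.001, -0.002]
ft_force: [0.4, 0.7, -1.3]
grip_width: 0.0275
[ 0.41625944  0.6817144  -1.28612934] [0.55953321 0.30986962 0.18269567]
[237.35780789 328.87335505] [(1539, [233.7, 335.7]), (1311, [333.9, 381.7]), (42, [187.1, 322.9])]
[ 0.42606401  0.10039001 -0.00901968] 466.9375 1539.0
```

View pics/m3.png

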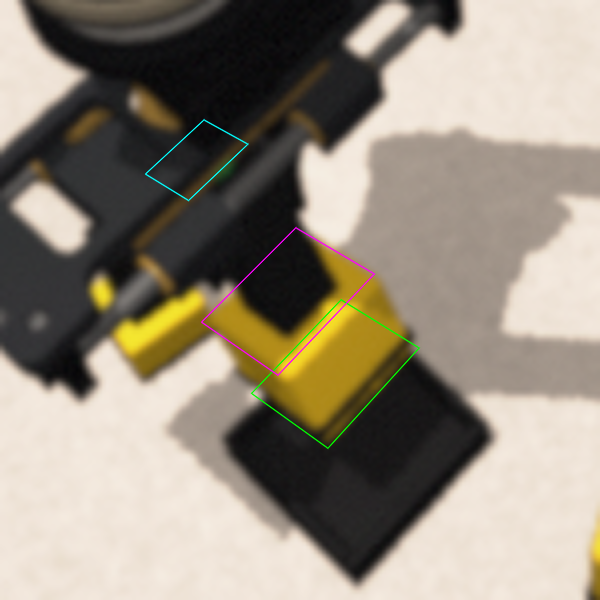

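```bash
python3 -m jog '[{"grip":255,"travel":[-0.5,-1.8,0],"twist":-8.26},{"grip":255,"travel":[-0.5,-1.8,0],"twist":-8.26},{"grip":255,"travel":[-0.5,-1.8,0],"twist":-8.26},{"grip":255,"travel":[-0.6,-1.8,0],"twist":-8.26},{"grip":255,"travel":[-0.6,-1.8,0],"twist":-8.26},{"grip":255,"travel":[-0.6,-1.8,0],"twist":-8.26},{"grip":255,"travel":[-0.6,-1.8,0],"twist":-8.26},{"grip":255,"travel":[-0.6,-1.8,0],"twist":-8.26}]' 40
python3 -m jog '[{"grip":255,"travel":[-0.6,-1.8,0],"twist":-8.26},{"grip":255,"travel":[-0.6,-1.8,0],"twist":-8.26},{"grip":255,"travel":[-0.6,-1.8,0],"twist":-8.26},{"grip":255,"travel":[-0.6,-1.8,0],"twist":-8.26},{"grip":255,"travel":[-0.6,-1.8,0],"twist":-8.26},{"grip":255,"travel":[-0.6,-1.8,0],"twist":-8.26},{"grip":255,"travel":[-0.6,-1.8,0],"twist":-8.26},{"grip":255,"travel":[-0.6,-1.8,0],"twist":-8.26}]' 40
python3 -m jog '[{"grip":255,"travel":[-0.6,-1.8,0],"twist":-8.26},{"grip":255,"travel":[-0.6,-1.7,0],"twist":-8.26},{"grip":255,"travel":[0,0,0],"twist":0},{"grip":255,"travel":[0,0,0],"twist":0},{"grip":255,"travel":[0,0,0],"twist":0}]' 40
python3 - <<'E'
from h import *
o=get_obs()
print(o["ft_force"],o["position"],o["q"])
t=Ro.from_quat(o["tool_rot"]).as_matrix();print("jaw",np.degrees(np.arctan2(t[1,1],t[0,1])),"toolz",t[:,2])
out=[]
for c in("side","top"):
    im=camera(c);cv2.imwrite(f"pics/{c}4.png",im[:,:,::-1])
    cen=proj(c,reader(o,-.35,.09,0)([0,0,.025]))[0];print(c,cen,[(a,k.tolist()) for a,k,_ in blobs(im,"yellow",30)])
    if c=="side":
        r,n=fitreader(o,c,im,cen,.09);print(r.x,np.degrees(r.x[0]),r.fun,n)
    f=reader(o,*r.x);q=lambda L:proj(c,f(L))
    x,y=(cen-[50,60]).astype(int)
    out.append(crop(im,x,y,100,130,4,[(q(sq(.025,0)),(0,255,0)),(q(sq(.025,.045)),(255,0,255)),(q(sq(.014,.123)),(255,255,0))]))
cv2.imwrite("pics/m4.png",np.hstack(out))
E
```

```text
time: 6.65
position: [0.5148, 0.1656, 0.1835]
tool_rot: [0.632, 0.775, -0.001, -0.001]
ft_force: [0.1, -0.3, -2.7]
grip_width: 0.0275
time: 7.45
position: [0.4669, 0.0217, 0.1837]
tool_rot: [0.952, 0.305, -0.001, -0.0]
ft_force: [-0.3, 0.3, -1.8]
grip_width: 0.0278
time: 7.95
position: [0.4557, -0.0121, 0.1842]
tool_rot: [0.986, 0.169, -0.0, -0.0]
ft_force: [0.3, -0.1, -1.5]
grip_width: 0.0279
[ 0.29255936 -0.0504425  -1.4600003 ] [ 0.45567131 -0.01209955  0.18421724] [-2.72715076e-01  4.00604639e-01  1.90825589e+00  3.87857300e-04
  8.33477118e-01  9.58933829e-01]
jaw -70.58323904879947 toolz [-6.40084867e-04  4.77159852e-04 -9.99999681e-01]
side [381.82915403 201.06879109] [(1284, [333.9, 382.0]), (648, [353.7, 202.8]), (438, [200.3, 329.3])]
[0.21404735 0.0886511  0.01251328] 12.264009494648644 135.9375 648.0
top [319.42362794 267.20918929] [(455, [204.0, 288.5]), (119, [193.1, 194.3])]
```

View pics/m4.png

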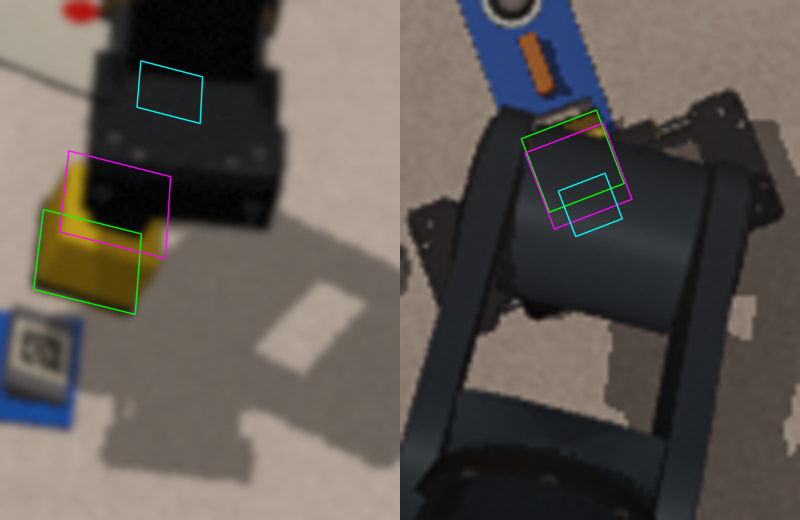

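```bash
cat >> h.py <<'E'
H["yellow2"]=[(17,110,45),(36,255,255)]
def fit2(o,im,th0,full=False,c="side"):
    cen=proj(c,reader(o,th0,.09,0)([0,0,.025]))[0]
    hsv=cv2.cvtColor(im,cv2.COLOR_RGB2HSV)
    ye=cv2.inRange(hsv,*map(np.array,H["yellow2"]))>0
    yy,xx=np.mgrid[:400,:640];near=(abs(xx-cen[0])<50)&(abs(yy-cen[1])<50)
    ye&=near;care=(hsv[...,2]>60)|ye
    def cost(p):
        f=reader(o,*p);A=np.zeros((1600,2560),np.uint8)
        hu=cv2.convexHull(np.float32(proj(c,f(sq(.025,0)+sq(.025,.045)))));cv2.fillPoly(A,[np.int32((hu+.5)*4)],1)
        a=cv2.resize(A.astype(np.float32),(640,400),interpolation=cv2.INTER_AREA)
        return (np.abs(a-ye)*care*near).sum()+(p[2]/.003)**2*2+((p[1]-.0905)/.003)**2*2
    return min((minimize(cost,(t,.09,0),method="Nelder-Mead",options=dict(initial_simplex=[(t,.09,0),(t+.15,.09,0),(t,.095,0),(t,.09,.004)])) for t in(-.5,-.3,0,.3,.5)),key=lambda r:r.fun),int(ye.sum())
def show(o,im,p,name,c="side",w=100,h=100,s=4,off=(50,55)):
    f=reader(o,*p);q=lambda L:proj(c,f(L));x,y=(q([0,0,.025])[0]-off).astype(int)
    L=[(q(sq(.025,0)),(0,255,0)),(q(sq(.025,.045)),(255,0,255)),(q([[0,0,0],[0,0,-.06]]),(0,0,255))]
    cv2.imwrite(name,crop(im,x,y,w,h,s,L))
E
python3 - <<'E'
from h import *
o=get_obs();im=cv2.imread("pics/side4.png")[:,:,::-1]
for t0 in(.35,):
    r,n=fit2(o,im,t0);print(t0,r.x,np.degrees(r.x[0]),r.fun,n)
f=reader(o,*r.x);print("axis",f([0,0,1])-f([0,0,0]))
show(o,im,r.x,"pics/m5.png")
E
```

```text
0.35 [0.30564791 0.0900845  0.00470896] 17.512335312311325 91.34099813711929 678
axis [-0.28370065 -0.10030711  0.95365215]
```

View pics/m5.png

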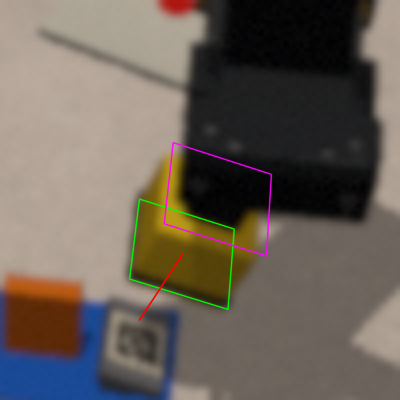

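```bash
python3 - <<'E'
from h import *
a=cv2.imread("pics/m3.png")
im=np.full((400,640,3),20,np.uint8);im[250:400,162:312]=cv2.resize(a,(150,150),interpolation=cv2.INTER_AREA)[:,:,::-1]
im[:,:212][320:]=20
im[318:350,180:212]=20
q=np.array([.105,.995,-.001,-.002]);o={"position":np.array([.5595,.3099,.1827]),"tool_rot":q/np.linalg.norm(q)}
r,n=fit2(o,im,.35);print(r.x,np.degrees(r.x[0]),r.fun,n)
p3=r.x
im4=cv2.imread("pics/side4.png")[:,:,::-1];o4=get_obs()
def edges(o,p):
    f=reader(o,*p);P=f(sq(.025,0)+sq(.025,.045));u=proj("side",P)
    return [([u[i],u[j]],(0,255,0)) for i,j in[(0,1),(1,2),(2,3),(3,0),(4,5),(5,6),(6,7),(7,4),(0,4),(1,5),(2,6),(3,7)]]
big3=crop(im,195,290,75,75,5)  # from overlay crop
g=np.clip(255*(im4/255.)**.6,0,255).astype(np.uint8)
x,y=(proj("side",reader(o4,p3[0],.09,0)([0,0,.025]))[0]-[36,30]).astype(int)
A=crop(g,x,y,57,57,7);B=crop(g,x,y,57,57,7,edges(o4,p3))
cv2.imwrite("pics/m6.png",np.hstack([A,B]))
E
```

```text
[0.32384158 0.09735443 0.00099767] 18.554755981158323 400.47439974294485 1342
```

View pics/m6.png

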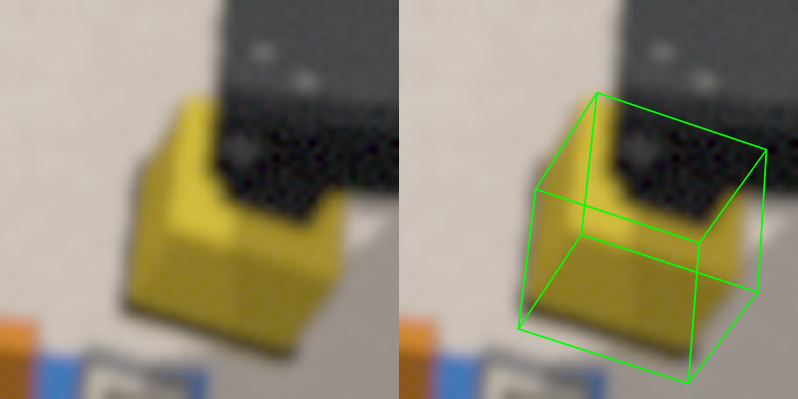

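```bash
python3 - <<'E'
from h import *
from scipy.optimize import least_squares
o=get_obs()
x0,y0=(proj("side",reader(o,.32384158,.09,0)([0,0,.025]))[0]-[36,30]).astype(int)
uv=np.array([(122,308),(291,359),(166,232),(343,278),(190,98),(137,165)])/7-.5+[x0,y0]
P=np.array([(-1,-1,0),(1,-1,0),(-1,-1,1.8),(1,-1,1.8),(-1,1,1.8),(-1,1,0)])*.025
def res(p):
    f=reader(o,*p[:3]);return (proj("side",f(P+[0,p[3],0])+[0,0,0])-uv).ravel()
for t in(-.4,.4):
    r=least_squares(res,(t,.09,0,0));print(r.x,np.degrees(r.x[0]),r.cost,np.round(r.fun,1))
f=reader(o,*r.x[:3]);print("axis",f([0,0,1])-f([0,0,0]),"nose",f([0,r.x[3],0]),"focus",f([0,r.x[3],-.06]))
Tr=T(.5485,.0205,.337);L=Tr([-.049,0,.019]);n=Tr([-np.sin(.349),0,np.cos(.349)])-Tr([0,0,0]);print("label",L,"normal",n)
E
```

```text
[ 0.28023324  0.13543624 -0.00521779  0.03705261] 16.056181845946195 6.6249364142470535 [-0.1  0.8 -1.   0.3  1.2 -1.4 -0.1 -0.8 -0.1 -1.2  0.1  2.5]
[ 0.28023331  0.13543625 -0.0052178   0.03705262] 16.05618593443273 6.62493641424976 [-0.1  0.8 -1.   0.3  1.2 -1.4 -0.1 -0.8 -0.1 -1.2  0.1  2.5]
axis [-0.26075317 -0.09221864  0.9609909 ] nose [ 0.49870935 -0.03609584  0.04979877] focus [ 0.51435454 -0.03056272 -0.00786069]
label [0.50225621 0.00429779 0.019     ] normal [-0.32272341 -0.11307101  0.93971514]
```

```bash
python3 - <<'E'
from h import *
from scipy.optimize import least_squares
o=get_obs()
x0,y0=(proj("side",reader(o,.32384158,.09,0)([0,0,.025]))[0]-[36,30]).astype(int)
uv=np.array([(122,308),(291,359),(343,278),(137,165),(190,98)])/7-.5+[x0,y0]
P=np.array([(-1,-1,0),(1,-1,0),(1,1,0),(-1,-1,1.8),(-1,1,1.8)])*.025
def res(p):
    f=reader(o,*p[:3]);return (proj("side",f(P)+[0,0,0])-uv).ravel()
r=least_squares(res,(.3,.09,0));print(r.x,np.degrees(r.x[0]),r.cost,np.round(r.fun,1))
def res(p):
    f=reader(o,*p[:3]);return (proj("side",f(P+[0,p[3],0]))-uv).ravel()
r=least_squares(res,(.3,.09,0,0));print(r.x,np.degrees(r.x[0]),r.cost,np.round(r.fun,1))
im=cv2.imread("pics/side4.png")[:,:,::-1];g=np.clip(255*(im/255.)**.6,0,255).astype(np.uint8)
f=reader(o,*r.x[:3]);u=proj("side",f(np.array(sq(.025,0)+sq(.025,.045)+sq(.014,.045)+sq(.014,.123))+[0,r.x[3],0]))
Eg=[([u[i],u[j]],(0,255,0)) for k in(0,8) for i,j in(np.array([(0,1),(1,2),(2,3),(3,0),(4,5),(5,6),(6,7),(7,4),(0,4),(1,5),(2,6),(3,7)])+k)]
cv2.imwrite("pics/m7.png",crop(g,x0-10,y0-30,90,90,6,Eg))
E
```

```text
[0.19476736 0.08970513 0.01321696] 11.15934799249821 88.73303636380274 [ 0.1  1.9  1.4  0.5 -4.5 -8.   3.9  7.9 -1.3 -2.8]
[0.18972786 0.10154941 0.0111702  0.01009886] 10.87060535931878 88.48186022022261 [ 0.3  1.7  1.3  0.2 -4.7 -8.   4.   7.9 -1.3 -2.4]
```

View pics/m7.png

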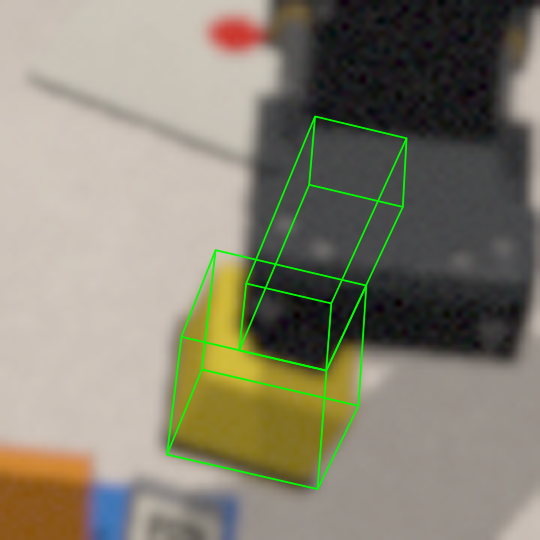

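```bash
python3 - <<'E'
from h import *
from scipy.optimize import least_squares
def run(o,uv,P,sg):
    P=np.array(P)*.025
    for hh in (1,):
      def res(p):
        return np.r_[(proj("side",reader(o,*p[:3])(P+[0,p[3],0]))-uv).ravel(),p[3]/.0015,p[2]/.004]
      r=least_squares(res,(.35*sg,.09,0,0),loss="soft_l1");print(np.round(r.x,4),np.degrees(r.x[0]),r.cost,np.round(r.fun,1))
o=get_obs()
x0,y0=(proj("side",reader(o,.32384158,.09,0)([0,0,.025]))[0]-[36,30]).astype(int)
run(o,np.array([(122,308),(291,359),(166,232),(343,278),(190,98),(137,165)])/7-.5+[x0,y0],[(-1,-1,0),(1,-1,0),(-1,-1,1.8),(1,-1,1.8),(-1,1,1.8),(-1,1,0)],1)
q=np.array([.105,.995,-.001,-.002]);o={"position":np.array([.5595,.3099,.1827]),"tool_rot":q/np.linalg.norm(q)}
run(o,np.array([(412,340),(318,435),(280,372),(372,272)])/4-.5+[162,250],[(-1,-1,0),(-1,1,0),(-1,1,1.8),(-1,-1,1.8)],1)
E
```

```text
[0.2859 0.0931 0.0065 0.0005] 16.381876598752722 8.081562234655655 [-0.8  1.5 -0.2  1.5  1.1 -1.5  1.5 -0.3 -0.1 -2.6 -0.4  2.   0.3  1.6]
[ 0.2946  0.0951 -0.0003 -0.0003] 16.879867350336717 0.8949125662544966 [-0.5 -0.3  0.1  0.8 -0.4  0.1  0.8 -0.3 -0.2 -0.1]
```

```bash
python3 - <<'E'
from h import *
o=get_obs();p=(.30,.0935,.002)
f=reader(o,*p);L=T(.5485,.0205,.337)([-.049,0,.019])
print("delta cm",(L-f([0,0,-.06]))*100,f([0,0,-.06]),L)
E
```

```text
delta cm [ 0.18839876  0.05149447 -1.63521427] [0.50037222 0.00378285 0.03535214] [0.50225621 0.00429779 0.019     ]
```

```bash
python3 -m jog '[{"grip":255,"travel":[0.2,0.05,-0.8],"twist":0},{"grip":255,"travel":[0,0,-0.8],"twist":0},{"grip":255,"travel":[0,0,0],"twist":0},{"grip":255,"travel":[0,0,0],"twist":0},{"grip":255,"travel":[0,0,0],"twist":0}]' 40
python3 - <<'E'
from h import *
o=get_obs();print(o["position"]);p=(.30,.0935,.002)
im=camera("side");cv2.imwrite("pics/side8.png",im[:,:,::-1]);g=np.clip(255*(im/255.)**.6,0,255).astype(np.uint8)
f=reader(o,*p);tr=T(.5485,.0205,.337)
u=proj("side",f(sq(.025,0)+sq(.025,.045)))
Eg=[([u[i],u[j]],(0,255,0) if max(i,j)<4 else (255,0,255)) for i,j in[(0,1),(1,2),(2,3),(3,0),(4,5),(5,6),(6,7),(7,4),(0,4),(1,5),(3,7)]]
c,s=np.cos(.349),np.sin(.349)
q=lambda a,b:tr([-.049-a*c,b,.019-a*s])
Eg+=[(proj("side",[q(.015,-.015),q(.015,.015),q(-.015,.015),q(-.015,-.015)]),(255,255,0)),(proj("side",f([[0,0,0],[0,0,-.06]])),(0,0,255))]
x,y=(u.mean(0)-[40,30]).astype(int)
cv2.imwrite("pics/m8.png",np.hstack([crop(g,x,y,65,80,6),crop(g,x,y,65,80,6,Eg)]))
E
```

```text
time: 8.55
position: [0.4577, -0.0121, 0.1685]
tool_rot: [0.986, 0.168, -0.0, -0.0]
ft_force: [0.0, -0.0, -1.6]
grip_width: 0.028
[ 0.45771621 -0.01211392  0.16846587]
```

View pics/m8.png

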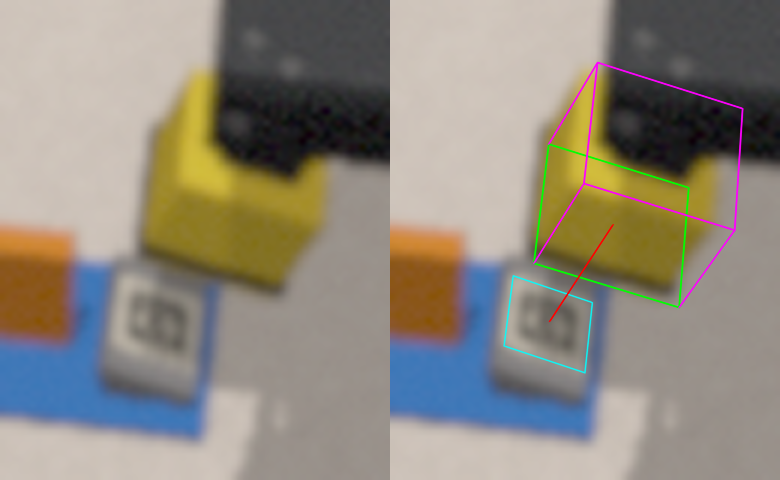

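```bash
python3 -m jog '[{"grip":255,"travel":[-0.15,-0.05,-0.15],"twist":0},{"grip":255,"travel":[0,0,0],"twist":0},{"grip":255,"travel":[0,0,0],"twist":0},{"grip":255,"travel":[0,0,0],"twist":0},{"grip":255,"travel":[0,0,0],"twist":0},{"grip":255,"travel":[0,0,0],"twist":0},{"grip":255,"travel":[0,0,0],"twist":0},{"grip":255,"travel":[0,0,0],"twist":0}]' 40
python3 -m jog '[{"grip":255,"travel":[0,0,0],"twist":0},{"grip":255,"travel":[0,0,0],"twist":0},{"grip":255,"travel":[0,0,0],"twist":0},{"grip":255,"travel":[0,0,0],"twist":0},{"grip":255,"travel":[0,0,0],"twist":0},{"grip":255,"travel":[0,0,0],"twist":0},{"grip":255,"travel":[0,0,0],"twist":0},{"grip":255,"travel":[0,0,0],"twist":0}]' 40
python3 - <<'E'
from h import *
o=get_obs();print(o["position"],abs(o["joint_velocities"]).max())
# dock fit from stored side4 (dock empty), dark mask
im=cv2.imread("pics/side4.png")[:,:,::-1];tp=cv2.imread("pics/top4.png")[:,:,::-1]
S={}
for c,i,(x,y,w,h) in(("side",im,(212,318,80,80)),("top",tp,(165,210,52,50))):
    m=np.zeros((400,640),np.uint8);m[y:y+h,x:x+w]=i[y:y+h,x:x+w].max(2)<60;S[c]=m
def cost(p,parts=False):
    t=[]
    for c in S:
        A=np.zeros((1600,2560),np.uint8);hu=cv2.convexHull(np.float32(proj(c,T(*p)(sq(.04,0)+sq(.04,.025)))))
        cv2.fillPoly(A,[np.int32((hu+.5)*4)],1);a=cv2.resize(A.astype(np.float32),(640,400),interpolation=cv2.INTER_AREA);t.append(np.abs(a-S[c]).sum())
    return t if parts else sum(t)
r=minimize(cost,(.526,.315,-.21),method="Nelder-Mead",options=dict(initial_simplex=[(.526,.315,-.21),(.532,.315,-.21),(.526,.321,-.21),(.526,.315,-.1)]));print(r.x,cost(r.x,True),[int(m.sum()) for m in S.values()])
E
```

```text
time: 9.4
position: [0.4562, -0.0126, 0.167]
tool_rot: [0.986, 0.168, -0.0, -0.0]
ft_force: [-0.6, -0.1, -2.6]
grip_width: 0.028
time: 10.2
position: [0.4562, -0.0126, 0.1671]
tool_rot: [0.986, 0.168, 0.0, 0.0]
ft_force: [-0.1, -0.3, -1.2]
grip_width: 0.0277
[ 0.45619916 -0.01263591  0.16705495] 0.0013870582564080355
[ 0.52409884  0.31592012 -0.24057858] [np.float32(267.6875), np.float32(41.5625)] [2360, 963]
```

```bash
python3 -m jog '[{"grip":255,"travel":[0,0,1.7],"twist":0},{"grip":255,"travel":[0.6,1.8,0],"twist":8.26},{"grip":255,"travel":[0.6,1.8,0],"twist":8.26},{"grip":255,"travel":[0.6,1.8,0],"twist":8.26},{"grip":255,"travel":[0.6,1.8,0],"twist":8.26},{"grip":255,"travel":[0.6,1.8,0],"twist":8.26},{"grip":255,"travel":[0.6,1.8,0],"twist":8.26},{"grip":255,"travel":[0.6,1.8,0],"twist":8.26}]' 40
python3 -m jog '[{"grip":255,"travel":[0.6,1.8,0],"twist":8.26},{"grip":255,"travel":[0.6,1.8,0],"twist":8.26},{"grip":255,"travel":[0.6,1.8,0],"twist":8.26},{"grip":255,"travel":[0.6,1.8,0],"twist":8.26},{"grip":255,"travel":[0.6,1.8,0],"twist":8.26},{"grip":255,"travel":[0.5,1.8,0],"twist":8.26},{"grip":255,"travel":[0.5,1.8,0],"twist":8.26},{"grip":255,"travel":[0.5,1.8,0],"twist":8.26}]' 40
python3 -m jog '[{"grip":255,"travel":[0.5,1.8,0],"twist":8.26},{"grip":255,"travel":[0.5,1.7,0],"twist":8.26},{"grip":255,"travel":[0.1,0,0],"twist":8.26},{"grip":255,"travel":[0,0,0],"twist":0},{"grip":255,"travel":[0,0,0],"twist":0}]' 40
```

```text
time: 11.0
position: [0.4983, 0.1141, 0.184]
tool_rot: [0.78, 0.626, -0.0, -0.0]
ft_force: [0.1, 0.4, -1.1]
grip_width: 0.0276
time: 11.8
position: [0.5432, 0.2581, 0.1838]
tool_rot: [0.313, 0.95, -0.0, -0.0]
ft_force: [-0.1, 0.2, -1.7]
grip_width: 0.0275
time: 12.3
position: [0.5539, 0.2922, 0.1837]
tool_rot: [0.106, 0.994, -0.0, -0.0]
ft_force: [-0.3, 0.1, -1.1]
grip_width: 0.0278
```

```bash
python3 -m jog '[{"grip":255,"travel":[-0.2,1.75,0],"twist":0},{"grip":255,"travel":[0,0,-2.5],"twist":0},{"grip":255,"travel":[0,0,-2.5],"twist":0},{"grip":255,"travel":[0,0,-1.7],"twist":0},{"grip":255,"travel":[0,0,-0.5],"twist":0},{"grip":255,"travel":[0,0,-0.3],"twist":0},{"grip":255,"travel":[0,0,0],"twist":0}]' 20
python3 - <<'E'
from h import *
o=get_obs();print(o["ft_force"])
im=camera("side");cv2.imwrite("pics/m9.png",crop(np.clip(255*(im/255.)**.7,0,255).astype(np.uint8),195,290,110,110,5))
E
```

```text
time: 13.0
position: [0.5525, 0.3103, 0.1095]
tool_rot: [0.105, 0.994, 0.0, 0.0]
ft_force: [0.3, -0.4, -2.3]
grip_width: 0.0282
[ 0.29939186 -0.36566134 -2.32359845]
```

View pics/m9.png

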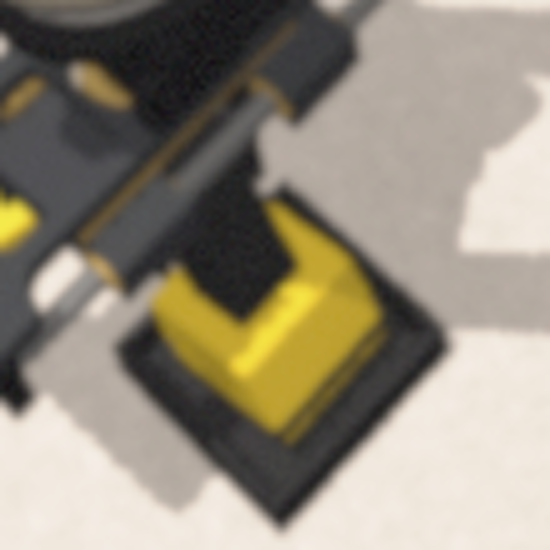

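```bash
python3 -m jog '[{"grip":255,"travel":[0,0,-0.25],"twist":0},{"grip":255,"travel":[-0.6,0.13,0],"twist":0},{"grip":255,"travel":[-0.6,0.13,0],"twist":0},{"grip":255,"travel":[-0.6,0.13,0],"twist":0},{"grip":255,"travel":[0,0,0],"twist":0}]' 10
python3 -m jog '[{"grip":255,"travel":[-0.6,0.13,0],"twist":0},{"grip":255,"travel":[-0.6,0.13,0],"twist":0},{"grip":255,"travel":[-0.6,0.13,0],"twist":0},{"grip":255,"travel":[0,0,0],"twist":0},{"grip":255,"travel":[0,0,0],"twist":0}]' 10
python3 - <<'E'
from h import *
o=get_obs();print(o["ft_force"],o["position"]);im=camera("side");cv2.imwrite("pics/side10.png",im[:,:,::-1])
r,n=fit2(o,im,0);print(r.x,np.degrees(r.x[0]),r.fun,n)
E
```

```text
time: 13.55
position: [0.5342, 0.3143, 0.1074]
tool_rot: [0.105, 0.995, 0.001, 0.001]
ft_force: [1.6, 0.6, -0.2]
grip_width: 0.0283
time: 14.05
position: [0.5147, 0.3177, 0.1061]
tool_rot: [0.105, 0.995, -0.0, -0.001]
ft_force: [0.1, 0.1, -1.3]
grip_width: 0.028
[ 0.05542425  0.05893131 -1.2646309 ] [0.51470257 0.3176649  0.10607936]
[ 0.03276749  0.09228216 -0.00246803] 1.8774388333858907 248.1218952106284 952
```

```bash
python3 -m jog '[{"grip":255,"travel":[0.4,-0.1,0],"twist":0},{"grip":255,"travel":[0.4,-0.1,0],"twist":0},{"grip":255,"travel":[0,0,-0.3],"twist":0},{"grip":255,"travel":[0,0,-0.2],"twist":0},{"grip":255,"travel":[0,0,-0.1],"twist":0},{"grip":255,"travel":[0,0,0],"twist":0}]' 10
python3 -m jog '[{"grip":190,"travel":[0,0,0],"twist":0},{"grip":150,"travel":[0,0,0],"twist":0},{"grip":100,"travel":[0,0,0],"twist":0},{"grip":60,"travel":[0,0,0],"twist":0},{"grip":0,"travel":[0,0,0],"twist":0},{"grip":0,"travel":[0,0,0],"twist":0}]' 10
python3 -m jog '[{"grip":0,"travel":[0,0,2],"twist":0},{"grip":0,"travel":[0,0,4],"twist":0},{"grip":0,"travel":[0,0,4],"twist":0},{"grip":0,"travel":[0,0,2],"twist":0},{"grip":0,"travel":[0,-4.5,0],"twist":-8.26},{"grip":0,"travel":[0,-4.5,0],"twist":-8.26},{"grip":0,"travel":[0,-4.5,0],"twist":-8.26},{"grip":0,"travel":[0,-4.5,0],"twist":-8.26}]' 10
python3 - <<'E'
from h import *
b={}
for c in("side","top"):
    im=camera(c);cv2.imwrite(f"pics/{c}11.png",im[:,:,::-1])
    g=[(a,k.tolist()) for a,k,_ in blobs(im,"green",6)];print(c,g,[(a,k.tolist()) for a,k,_ in blobs(im,"yellow",60)],[(a,k.tolist()) for a,k,_ in blobs(im,"orange",30)],[(a,k.tolist()) for a,k,_ in blobs(im,"blue",30)])
E
```

```text
time: 14.7
position: [0.5255, 0.3153, 0.1019]
tool_rot: [0.105, 0.995, 0.0, 0.001]
ft_force: [0.3, -1.9, 6.3]
grip_width: 0.0277
time: 15.3
position: [0.5239, 0.3157, 0.1003]
tool_rot: [0.105, 0.995, -0.0, -0.0]
ft_force: [-0.8, 0.5, 0.1]
grip_width: 0.0599
time: 16.1
position: [0.5238, 0.1343, 0.2207]
tool_rot: [0.385, 0.923, 0.0, 0.0]
ft_force: [0.7, -1.2, -0.0]
grip_width: 0.0868
side [(175, [339.7, 346.1]), (88, [242.7, 330.0]), (50, [190.5, 307.8])] [(1290, [333.9, 381.9]), (865, [250.1, 359.1]), (443, [200.2, 329.2])] [(293, [317.1, 221.3]), (68, [185.2, 251.6])] [(768, [312.9, 234.3])]
top [(25, [181.0, 233.6]), (18, [186.2, 294.5]), (11, [185.8, 191.2])] [(134, [193.6, 194.6])] [(307, [80.2, 184.1]), (58, [302.6, 222.0])] [(787, [302.0, 220.9]), (244, [524.3, 111.5])]
```

```bash
python3 - <<'E'
from h import *
print(tri({"side":[242.7,330],"top":[181,233.6]}))
o=get_obs();t=Ro.from_quat(o["tool_rot"]).as_matrix();print(o["position"],"jaw",np.degrees(np.arctan2(t[1,1],t[0,1])))
S={c:cv2.imread(f"pics/{c}11.png")[:,:,::-1] for c in("side","top")}
# upright check: yellow head fit vs button
def cost(p,th=None):
    t=0
    for c in("side",):
        y=[b for b in blobs(S[c],"yellow") if np.linalg.norm(b[1]-[250.1,359.1])<5][0][2]
        A=np.zeros((1600,2560),np.uint8)
        for a,z0,z1,v in((.025,.006,.05,1),(.014,.048,.128,0)):
            hu=cv2.convexHull(np.float32(proj(c,T(*p)(sq(a,z0)+sq(a,z1)))));cv2.fillPoly(A,[np.int32((hu+.5)*4)],v)
        t+=np.abs(cv2.resize(A.astype(np.float32),(640,400),interpolation=cv2.INTER_AREA)-y).sum()
    return t
r=minimize(cost,(.525,.315,-.21),method="Nelder-Mead",options=dict(initial_simplex=[(.525,.315,-.21),(.531,.315,-.21),(.525,.321,-.21),(.525,.315,-.1)]));print(r.x,r.fun)
print("ray at .128",ray("side",[242.7,330],.128))
for c in S:
    a,ce,m=blobs(S[c],"blue")[0];b=cv2.boxPoints(cv2.minAreaRect(np.argwhere(m)[:,::-1].astype(np.float32)));print(np.round([ray(c,q,.003)[:2] for q in b],3).tolist())
E
```

```text
[0.52531437 0.31536392 0.12960662]
[0.52422967 0.13103104 0.2205481 ] jaw 44.524993684345105
[ 0.52800968  0.31424472 -0.21526644] 99.625
ray at .128 [0.52637797 0.31507934 0.128     ]
[[0.606, 0.075], [0.634, 0.013], [0.495, -0.033], [0.474, 0.03]]
[[0.607, 0.077], [0.63, 0.012], [0.494, -0.035], [0.472, 0.029]]
```

```bash
python3 -m jog '[{"grip":0,"travel":[0.3,-1.4,0],"twist":8.1},{"grip":0,"travel":[0.3,-1.4,0],"twist":8.1},{"grip":0,"travel":[0.3,-1.4,0],"twist":8.1},{"grip":0,"travel":[0.3,-1.4,0],"twist":8.1},{"grip":0,"travel":[0.3,-1.4,0],"twist":8.1},{"grip":0,"travel":[0.3,-1.4,0],"twist":8.1},{"grip":0,"travel":[0.3,-1.3,0],"twist":8.1},{"grip":0,"travel":[0.3,-1.3,0],"twist":8.1}]' 20
python3 -m jog '[{"grip":0,"travel":[0,0,-4],"twist":0},{"grip":60,"travel":[0,0,-4],"twist":0},{"grip":60,"travel":[0,0,-3],"twist":0},{"grip":60,"travel":[0,0,0],"twist":0},{"grip":60,"travel":[0,0,0],"twist":0}]' 20
python3 - <<'E'
from h import *
o=get_obs();t=Ro.from_quat(o["tool_rot"]).as_matrix();print(o["position"],o["q"],"jaw",np.degrees(np.arctan2(t[1,1],t[0,1])))
E
```

```text
time: 17.0
position: [0.5483, 0.0259, 0.2204]
tool_rot: [-0.175, 0.985, 0.0, -0.0]
ft_force: [0.5, -0.3, 0.6]
grip_width: 0.0874
time: 17.5
position: [0.5483, 0.0262, 0.1105]
tool_rot: [-0.172, 0.985, 0.0, -0.0]
ft_force: [-0.3, 0.1, 0.1]
grip_width: 0.0683
[0.54831718 0.02617184 0.11052548] [-1.55979756e-01  6.21745466e-01  1.73711209e+00  1.70470175e-04
  7.83540855e-01 -2.07257646e+00] jaw 109.805971115698
```

```bash
python3 -m jog '[{"grip":60,"travel":[0,-0.57,0],"twist":-0.5},{"grip":60,"travel":[0,0,-3],"twist":0},{"grip":60,"travel":[0,0,-2.5],"twist":0},{"grip":60,"travel":[0,0,-1.2],"twist":0},{"grip":60,"travel":[0,0,0],"twist":0},{"grip":120,"travel":[0,0,0],"twist":0},{"grip":160,"travel":[0,0,0],"twist":0},{"grip":185,"travel":[0,0,0],"twist":0}]' 15
python3 -m jog '[{"grip":195,"travel":[0,0,0],"twist":0},{"grip":203,"travel":[0,0,0],"twist":0},{"grip":209,"travel":[0,0,0],"twist":0},{"grip":214,"travel":[0,0,0],"twist":0},{"grip":218,"travel":[0,0,0],"twist":0},{"grip":222,"travel":[0,0,0],"twist":0},{"grip":226,"travel":[0,0,0],"twist":0},{"grip":230,"travel":[0,0,0],"twist":0}]' 15
python3 -m jog '[{"grip":255,"travel":[0,0,0],"twist":0},{"grip":255,"travel":[0,0,0],"twist":0},{"grip":255,"travel":[0,0,0],"twist":0}]' 25
python3 -m jog '[{"grip":255,"travel":[0,0,0],"twist":0},{"grip":255,"travel":[0,0,0],"twist":0},{"grip":255,"travel":[0,0,0],"twist":0}]' 40
```

```text
time: 18.3
position: [0.549, 0.0198, 0.0447]
tool_rot: [-0.167, 0.986, -0.0, 0.001]
ft_force: [0.9, 0.2, -0.4]
grip_width: 0.0499
time: 19.1
position: [0.5481, 0.02, 0.0435]
tool_rot: [-0.167, 0.986, 0.0, -0.0]
ft_force: [-0.8, 0.4, -0.3]
grip_width: 0.0118
time: 19.4
position: [0.5481, 0.02, 0.0435]
tool_rot: [-0.167, 0.986, 0.0, -0.0]
ft_force: [-0.4, 0.8, -1.4]
grip_width: 0.0122
time: 19.7
position: [0.5481, 0.02, 0.0435]
tool_rot: [-0.167, 0.986, 0.0, -0.0]
ft_force: [0.9, -0.1, -0.1]
grip_width: 0.0116
```

```bash
python3 -m jog '[{"grip":255,"travel":[0,0,0.1],"twist":0},{"grip":255,"travel":[0,0,0.2],"twist":0},{"grip":255,"travel":[0,0,0.4],"twist":0},{"grip":255,"travel":[0,0,0.6],"twist":0},{"grip":255,"travel":[0,0,0.8],"twist":0},{"grip":255,"travel":[0,0,0.9],"twist":0},{"grip":255,"travel":[0,0,0.9],"twist":0},{"grip":255,"travel":[0,0,0.9],"twist":0}]' 40
python3 -m jog '[{"grip":255,"travel":[0,0,0.9],"twist":0},{"grip":255,"travel":[0,0,0.9],"twist":0},{"grip":255,"travel":[0,0,0.9],"twist":0},{"grip":255,"travel":[0,0,0.9],"twist":0},{"grip":255,"travel":[0,0,0.9],"twist":0},{"grip":255,"travel":[0,0,0.9],"twist":0},{"grip":255,"travel":[0,0,0.9],"twist":0},{"grip":255,"travel":[0,0,0.9],"twist":0}]' 40
python3 -m jog '[{"grip":255,"travel":[0,0,0.6],"twist":0},{"grip":255,"travel":[0,0,0.4],"twist":0},{"grip":255,"travel":[0,0,0.2],"twist":0},{"grip":255,"travel":[0,0,0.1],"twist":0},{"grip":255,"travel":[0,0,0.1],"twist":0},{"grip":255,"travel":[0,0,0],"twist":0},{"grip":255,"travel":[0,0,0],"twist":0}]' 40
python3 - <<'E'
from h import *
o=get_obs();print(o["position"],o["ft_force"],o["moment"])
for c in("side","top"):
    im=camera(c);cv2.imwrite(f"pics/{c}12.png",im[:,:,::-1])
    b=[(a,k.tolist()) for a,k,_ in blobs(im,"blue",20)];print(c,b,proj(c,T(o["position"][0],o["position"][1],.337)([.05,0,.15])),[(np.round(d["at"],3).tolist(),round(d["p"],2)) for n in("ball_center","tray_pocket","tray") for d in search_frame(n,c)])
E
```

```text
time: 20.5
position: [0.5483, 0.02, 0.0926]
tool_rot: [-0.167, 0.986, -0.0, 0.0]
ft_force: [-0.4, 0.4, -1.9]
grip_width: 0.0118
time: 21.3
position: [0.5481, 0.02, 0.1643]
tool_rot: [-0.167, 0.986, 0.0, -0.0]
ft_force: [0.6, -0.9, -1.2]
grip_width: 0.0114
time: 22.0
position: [0.5481, 0.02, 0.1773]
tool_rot: [-0.167, 0.986, 0.0, -0.0]
ft_force: [0.8, -0.5, -1.6]
grip_width: 0.0121
[0.54806129 0.01996045 0.17730921] [ 0.81357883 -0.47421434 -1.58032814] [ 0.05475757  0.00935351 -0.03597909]
side [(678, [315.5, 197.6]), (38, [284.6, 174.6])] [[291.90462788 180.86177739]] [([0.524, 0.035, 0.137], 0.96), ([0.572, -0.394, 0.006], 0.3)]
top [(248, [524.1, 111.5]), (71, [302.1, 246.0])] [[294.59849557 201.10659195]] [([0.495, 0.01, 0.152], 0.88), ([0.501, 0.016, 0.149], 0.56)]
```

```bash
python3 -m jog '[{"grip":255,"travel":[0,-0.1,0],"twist":-0.2},{"grip":255,"travel":[0,-0.2,0],"twist":-0.4},{"grip":255,"travel":[0,-0.4,0],"twist":-0.5},{"grip":255,"travel":[0,-0.5,0],"twist":-0.5},{"grip":255,"travel":[-0.02,-0.6,0],"twist":-0.5},{"grip":255,"travel":[-0.02,-0.6,0],"twist":-0.5},{"grip":255,"travel":[-0.02,-0.6,0],"twist":-0.5},{"grip":255,"travel":[-0.02,-0.6,0],"twist":-0.5}]' 40
python3 -m jog '[{"grip":255,"travel":[-0.02,-0.6,0],"twist":-0.5},{"grip":255,"travel":[-0.02,-0.6,0],"twist":-0.5},{"grip":255,"travel":[-0.02,-0.6,0],"twist":-0.5},{"grip":255,"travel":[-0.02,-0.6,0],"twist":-0.5},{"grip":255,"travel":[-0.02,-0.6,0],"twist":-0.5},{"grip":255,"travel":[-0.02,-0.6,0],"twist":-0.5},{"grip":255,"travel":[-0.02,-0.6,0],"twist":-0.5},{"grip":255,"travel":[-0.02,-0.6,0],"twist":-0.5}]' 40
python3 -m jog '[{"grip":255,"travel":[-0.02,-0.6,0],"twist":-0.5},{"grip":255,"travel":[-0.02,-0.6,0],"twist":-0.5},{"grip":255,"travel":[-0.02,-0.6,0],"twist":-0.5},{"grip":255,"travel":[-0.02,-0.6,0],"twist":-0.5},{"grip":255,"travel":[-0.02,-0.6,0],"twist":-0.5},{"grip":255,"travel":[-0.02,-0.6,0],"twist":-0.5},{"grip":255,"travel":[-0.02,-0.6,0],"twist":-0.5},{"grip":255,"travel":[-0.02,-0.6,0],"twist":-0.5}]' 40
python3 -m jog '[{"grip":255,"travel":[-0.02,-0.6,0],"twist":-0.5},{"grip":255,"travel":[-0.02,-0.6,0],"twist":-0.5},{"grip":255,"travel":[-0.02,-0.6,0],"twist":-0.5},{"grip":255,"travel":[-0.02,-0.6,0],"twist":-0.5},{"grip":255,"travel":[-0.02,-0.6,0],"twist":-0.5},{"grip":255,"travel":[-0.02,-0.6,0],"twist":-0.5},{"grip":255,"travel":[-0.02,-0.6,0],"twist":-0.5},{"grip":255,"travel":[-0.02,-0.6,0],"twist":-0.5}]' 40
python3 -m jog '[{"grip":255,"travel":[-0.02,-0.6,0],"twist":-0.5},{"grip":255,"travel":[-0.02,-0.6,0],"twist":-0.5},{"grip":255,"travel":[-0.02,-0.6,0],"twist":-0.5},{"grip":255,"travel":[-0.02,-0.6,0],"twist":-0.4},{"grip":255,"travel":[-0.02,-0.6,0],"twist":-0.3},{"grip":255,"travel":[0,-0.6,0],"twist":-0.2},{"grip":255,"travel":[0,-0.6,0],"twist":-0.1},{"grip":255,"travel":[0,-0.6,0],"twist":0}]' 40
```

```text
time: 23.2
position: [0.5474, -0.0167, 0.1775]
tool_rot: [-0.136, 0.991, -0.0, 0.0]
ft_force: [-0.8, 0.6, -1.3]
grip_width: 0.0115
time: 24.0
position: [0.5457, -0.0645, 0.1775]
tool_rot: [-0.101, 0.995, 0.0, -0.0]
ft_force: [-0.2, -0.1, -1.6]
grip_width: 0.0119
time: 24.8
position: [0.5442, -0.1125, 0.1775]
tool_rot: [-0.066, 0.998, -0.0, 0.0]
ft_force: [-0.0, -0.2, -2.0]
grip_width: 0.0114
time: 25.6
position: [0.5426, -0.1606, 0.1776]
tool_rot: [-0.031, 1.0, -0.0, 0.0]
ft_force: [-0.1, 0.6, -1.5]
grip_width: 0.0116
time: 26.4
position: [0.5416, -0.2085, 0.1776]
tool_rot: [-0.01, 1.0, -0.0, 0.0]
ft_force: [-0.7, 0.8, -2.0]
grip_width: 0.0116
```

```bash
python3 -m jog '[{"grip":255,"travel":[0,-0.6,0],"twist":0},{"grip":255,"travel":[0,-0.6,0],"twist":0},{"grip":255,"travel":[0,-0.6,0],"twist":0},{"grip":255,"travel":[0,-0.6,0],"twist":0},{"grip":255,"travel":[0,-0.5,0],"twist":0},{"grip":255,"travel":[0,-0.4,0],"twist":0},{"grip":255,"travel":[0,-0.3,0],"twist":0},{"grip":255,"travel":[0,-0.2,0],"twist":0}]' 40
python3 -m jog '[{"grip":255,"travel":[0,-0.1,0],"twist":0},{"grip":255,"travel":[0,0,0],"twist":0},{"grip":255,"travel":[0,0,0],"twist":0},{"grip":255,"travel":[0,0,0],"twist":0},{"grip":255,"travel":[0,0,0],"twist":0}]' 40
python3 - <<'E'
from h import *
o=get_obs();t=Ro.from_quat(o["tool_rot"]).as_matrix();jaw=np.degrees(np.arctan2(t[1,1],t[0,1]));print(o["position"],"jaw",jaw,o["ft_force"],o["q"])
P=o["position"];yaw=np.radians(jaw-90);tr=lambda L:T(P[0],P[1],yaw)(L)+[0,0,P[2]-.0435]
for c in("side","top"):
    im=camera(c);cv2.imwrite(f"pics/{c}13.png",im[:,:,::-1])
    print(c,[(np.round(d["at"],3).tolist(),round(d["p"],2)) for n in("ball_center","tray_pocket") for d in search_frame(n,c)])
pan=[]
ang=np.linspace(0,2*np.pi,40)[:,None]
for c,w,h,s in(("side",100,90,4),("top",100,90,4)):
    im=cv2.imread(f"pics/{c}13.png")[:,:,::-1];q=lambda L:proj(c,tr(L))
    ring=np.c_[.05+.021*np.cos(ang),.021*np.sin(ang),0*ang+.0075]
    Eg=[(q(np.array(sq(.0725,.005,.035))+[.0025,0,0]),(0,255,255)),(q(ring),(0,0,255)),(q(np.array(sq(.02,.058,.006))),(0,255,0))]
    x,y=(q([[0,0,.02]])[0]-[w/2,h/2]).astype(int);g=np.clip(255*(im/255.)**.7,0,255).astype(np.uint8)
    pan.append(crop(g,max(x,0),max(y,0),w,h,s,Eg))
cv2.imwrite("pics/m13.png",np.hstack(pan))
E
```

```text
time: 27.2
position: [0.5416, -0.2463, 0.1776]
tool_rot: [-0.01, 1.0, 0.0, 0.0]
ft_force: [0.4, 0.5, -1.6]
grip_width: 0.0116
time: 27.7
position: [0.5416, -0.2469, 0.1775]
tool_rot: [-0.01, 1.0, 0.0, -0.0]
ft_force: [0.6, -1.0, -1.3]
grip_width: 0.0114
[ 0.54157235 -0.24685721  0.17753822] jaw 91.16029096765587 [ 0.59408485 -1.04703182 -1.29262317] [-6.15288662e-01  5.70217490e-01  1.57331901e+00  3.00807062e-05
  9.98169753e-01 -2.20635219e+00]
side [([0.588, -0.237, 0.149], 0.45), ([0.741, 0.199, 0.052], 0.2), ([0.526, -0.231, 0.133], 0.89)]
top [([0.595, -0.242, 0.155], 0.43), ([0.52, 0.301, 0.053], 0.24), ([0.593, -0.228, 0.14], 0.55)]
```

View pics/m13.png

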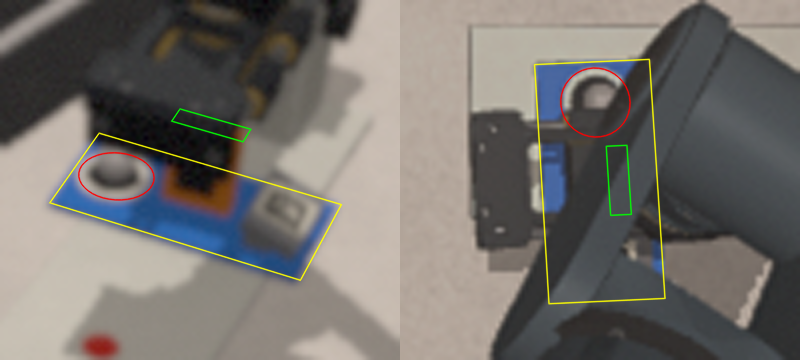

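```bash
python3 -m jog '[{"grip":255,"travel":[0,-0.1,0],"twist":0},{"grip":255,"travel":[0,-0.15,0],"twist":0},{"grip":255,"travel":[0,-0.1,0],"twist":0},{"grip":255,"travel":[0,0,0],"twist":0},{"grip":255,"travel":[0,0,0],"twist":0},{"grip":255,"travel":[0,0,0],"twist":0},{"grip":255,"travel":[0,0,0],"twist":0},{"grip":255,"travel":[0,0,0],"twist":0}]' 40
python3 -m jog '[{"grip":255,"travel":[0,0,0],"twist":0},{"grip":255,"travel":[0,0,0],"twist":0},{"grip":255,"travel":[0,0,0],"twist":0},{"grip":255,"travel":[0,0,0],"twist":0},{"grip":255,"travel":[0,0,0],"twist":0},{"grip":255,"travel":[0,0,0],"twist":0},{"grip":255,"travel":[0,0,0],"twist":0},{"grip":255,"travel":[0,0,0],"twist":0}]' 40
python3 - <<'E'
from h import *
o=get_obs();print(o["position"],abs(o["joint_velocities"]).max())
for c in("side","top"):
    im=camera(c);print(c,[(np.round(d["at"],3).tolist(),round(d["p"],2)) for d in search_frame("ball_center",c)],[(a,k.tolist()) for a,k,_ in blobs(im,"green",8)])
print(hand_in())
E
```

```text
time: 28.8
position: [0.5416, -0.2505, 0.1775]
tool_rot: [-0.01, 1.0, 0.0, -0.0]
ft_force: [-0.6, -0.9, -0.6]
grip_width: 0.0121
time: 29.6
position: [0.5416, -0.2505, 0.1776]
tool_rot: [-0.01, 1.0, -0.0, -0.0]
ft_force: [-0.4, -0.0, -1.4]
grip_width: 0.012
[ 0.54158792 -0.25052664  0.17756089] 0.001919284711877665
side [([0.524, -0.238, 0.141], 0.44)] [(176, [339.7, 346.1]), (91, [242.8, 330.1]), (50, [190.5, 307.8])]
top [([0.75, -0.075, 0.04], 0.61), ([0.595, -0.244, 0.156], 0.57)] [(52, [188.5, 294.5]), (25, [181.0, 233.4]), (11, [185.6, 190.9])]
the job is handed in; nothing more can be done
None
```

The job is handed in at about 30 s of the 72 s allowed. The arm is holding the tray level and still in front of the microscope, with the ball still in its pocket in the last picture. The weakest point is how squarely the reader faced the label.

- **Reading the label:** The jog only turns the tool about the vertical, so I tilted the reader in the jaws by pushing its head against the dock wall. I held it still for about 1.6 s with the nose about 6 cm off the label. My corner fits put the tilt at 16–17°, while the push geometry suggested about 19–20°. The label needs 20°, so the aim may be 3–4° off square and a few millimetres off in position. The wireframe also didn't match the head perfectly. I saw a 2–3 mm offset and made a small correction for it, but didn't measure again afterwards.

- **Reader back in its dock:** I straightened it against the other wall, set it down and let go. Its button was then at 0.130 m above the dock's middle, and it had not moved in the last picture.

- **Holding the tray:** The overlay after the carry showed the tray level and the ball in its pocket. I then moved it the last 3.5 mm. By arm pose the pocket is at about (0.592, -0.250), 0.150 m high. I measured the red dot at (0.591, -0.250).

- **Checks that disagreed:** In the last pictures the top-view network placed the ball within about 6 mm of the target. The side view's best guess was a low-confidence false hit near the grip. I did not re-measure the jar, magnifier and tin; the moves were planned clear of them.

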